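# Load the heated platen and wind up its transformer

## Robot

A 6-joint arm with a two-finger parallel gripper is mounted at the origin on the work surface. World frame = base frame: x ahead of the robot, y to its left, z up, the work surface at z = 0. Lengths are in m, angles in rad, forces in N, time in s.
With the tool pointing down it reaches from about 0.3 to 0.775 m from the base axis. Payload 14.6 kg.
Tool frame: the origin (TCP) lies between the finger pads; the fingertips stand 14 mm ahead of it and the grasp point (between the pads) lies 5 mm behind it; z points along the fingers, y is the line along which they close (so a half turn about z gives the same grasp; the last joint's range is limited). The gripper opens to 94 mm and grips with 3 to 60 N. Pads are 16 mm wide; open, the fingers measure 119 mm over their backs; the gripper's body (75 mm by 177 mm) begins 78 mm behind the grasp point.
Start: joints at [-1.218, 0.3, 1.521, -0, 1.321, -0.067], TCP at [0.224, -0.502, 0.219] pointing down, gripper open.
Joint ranges: [-3.03, 3.03], [-0.79, 2.21], [0.23, 2.52], [-1.04, 4.18], [0, 3.07], [-2.55, 2.55]. Speed limits (rad/s): [2.22, 2.22, 2.57, 3.14, 3.14, 3.14].

## Interface

Orientations are given as [roll, pitch, yaw] about the fixed x, y, z axes, in that order (R = Rz(yaw) Ry(pitch) Rx(roll)).
In Python, from station import ctrl gives the robot as it stands. The module is installed in compiled form; this text tells all that it offers.
- The arm moves only by the tool move_arm, never from a script. Its argument "targets" is a list of rows, each a list of 7 numbers: the opening, from -1 (shut) to 1 (fully open), then the shift along the tool's x, y, z in units of 50 mm (1.0 is 50 mm), then the turn, a rotation vector about the tool's x, y, z in rad. A call has 1 to 12 rows; each row is the pose to reach, as a shift and turn from the pose commanded when the call began, along the tool's axes at that moment; what a row does not reach only later rows make up. A row lasts 1/10 s, in which the tool goes at most 50 mm and 8.59 degrees, less where a joint would pass 70% of its speed; a pose out of reach is approached as far as the arm can. A call with a gripper value outside its range is refused whole. The fingers move at their own pace and stop on an object; "grip_force" is the grip in N (left out, the last holds). Time passes only in rows, so rows that repeat a pose let the fingers close. It gives the time, the measured TCP pose, the force, the opening and the grip force at its end, in the units of the state.
- ctrl.get_obs(): the state, without advancing time (a new reading comes with each control period).
- ctrl.camera(name): name is "scene" or "side" or "wrist"; returns (picture, depth): 400x640x3 uint8, red, green, blue; 400x640 float32, m along the optical axis (not along the pixel's ray), 0 where there is no reading.
- ctrl.camera_params(name): a dict with "intrinsics" (3x3 intrinsics, pixels), "rvec" (rotation vector, rad) and "tvec" (3), from world to camera coordinates, as OpenCV has them; the wrist camera has in their place "T_tool_cam" (4x4, takes a point from camera to tool coordinates, whose origin is the TCP and whose axes are the flange's). Camera axes: x right, y down, z forward; pixel columns grow to the right and rows downward; lengths in m; the calibration is good to about 2 mm. A picture is of the moment at which its call begins: read the wrist's pose just before it. camera_params takes no time and is no camera call.
- ctrl.hand_in(): hands the job in; it is judged then, once.
Trained networks look in the newest picture that a camera, given by its name, has taken for a name from the list of things; names that differ only in an ending like _2 or _b are one class to them, and where a whole thing is asked for, a point or a joint stands for the part that bears it (a point fixed in the world has none). Each returns a list of dicts, best first, with "score" (0 to 1); they miss things now and then, are a little off and sometimes report something else, mostly with a low value. They report only what shows in the picture. A call takes as long as a camera call. They do not tell look-alikes from the thing itself.
- ctrl.cut_out(camera, target): "region" (400x640 bool, what is visible of it) and "point" ([column, row] in pixels, amid what is visible of it).
- ctrl.tip_of(camera, target): "point" ([column, row] in pixels: a listed point, or the origin of a listed thing).
The state is a dict: "time_s": time; "qpos": joint angles; "joint_vel": joint speeds; "tau": joint torques, N m; "ee_pos": TCP position; "eef_rot": TCP orientation; "force": force on the tool from outside, world axes, zero at the start; "moment": the same for the moment, N m; "grip_width": finger opening in m; "grip_force": force on a finger pad.
Only numpy, scipy, OpenCV 4.12 (cv2) and the standard library are available. Lean on these libraries where they do the work, as an engineer would, in place of code of your own. Each camera call takes 0.05 s, during which the arm holds its last target. There are 200 camera calls.

## Task

Before loading anything, turn the transformer's knob down to zero; then pile all the heat-spreader plates film side up, squarely with flush edges, in the middle of the heated platen, in line with its engraved rectangle, and set the steel press weight squarely on top. With the pile pressed, turn the knob up to the brass marker clip on its dial, and leave everything else on the bench where it is.

Things in the scene. Friction and masses are not known exactly. Their poses are not given: they have to be found in the camera images.
- plate0_c (a point): centre (half-way up) of a bare aluminium heat-spreader plate, 104 mm (own x) x 64 mm (own y) x 10 mm thick, about 175 g, a dark bonding film on its upper face; it lies flat on the bench, film up. All plates are alike; three to five are there (absent ones read None throughout)
- plate1_c (a point): centre (half-way up) of a bare aluminium heat-spreader plate, 104 mm (own x) x 64 mm (own y) x 10 mm thick, about 175 g, a dark bonding film on its upper face; it lies flat on the bench, film up. All plates are alike; three to five are there
- plate2_c (a point): centre (half-way up) of a bare aluminium heat-spreader plate, 104 mm (own x) x 64 mm (own y) x 10 mm thick, about 175 g, a dark bonding film on its upper face; it lies flat on the bench, film up. All plates are alike; three to five are there
- plate3_c (a point): centre (half-way up) of a bare aluminium heat-spreader plate, 104 mm (own x) x 64 mm (own y) x 10 mm thick, about 175 g, a dark bonding film on its upper face; it lies flat on the bench, film up. All plates are alike; three to five are there
- plate4_c (a point): centre (half-way up) of a bare aluminium heat-spreader plate, 104 mm (own x) x 64 mm (own y) x 10 mm thick, about 175 g, a dark bonding film on its upper face; it lies flat on the bench, film up. All plates are alike; three to five are there
- weight_grip (a point): middle of the grip bar of the steel press weight: a dark block 96 (own x) x 56 (own y) x 14 mm with a bright bar above it, 76 mm long (own x), 14 mm wide and 14 mm tall, on two short posts 60 mm apart. This point is 41 mm above its underside; the bar's top is at 48 mm, the gap between block and bar is 20 mm high. About 0.7 kg, balanced about this point
- platen_top (a point): centre of the top face of the heated platen, fixed to the bench: a bright aluminium plate 190 (own x) x 135 (own y) mm on a grey box 230 x 170 mm, top face 55 mm above the bench, with a thin rectangle 114 x 72 mm engraved round its centre, long side along own x
- knob_grip (a point): middle of the knob on top of the round grey variable transformer (diameter 144, 104 mm tall, on a 146 mm square foot, fixed): on its vertical turning axis, at grip height, 135 mm above the bench. Black bar grip 58 mm long, 14 mm wide, its top 7 mm above this point, on a skirt (radius 31) whose top is 21 mm below. Own x runs along the bar, towards the half with a white line on top and the pointer nose
- pointer (a point): tip of the black pointer nose at the foot of the knob (in line with the white line on top of its bar), 43 mm from the axis, just above the dial; own x points outward along the pointer
- marker_tip (a point): inner tip of the brass marker clip on the rim of the dial, 50 mm from the axis; own x points outward from the axis through the clip. The knob is at the marker when pointer and clip lie on one radius. The clip sits stiffly and is not to be moved; it reaches 7 mm above the dial
- knob (a joint): angle of the knob, rad: 0 at the first long tick of the scale (0 volts, against a stop), growing clockwise seen from above to 5.6 at the last of the 14 long ticks; 0.431 rad from one long tick to the next. Light friction (0.06 N m), stays where it is left
- marker (a joint): angle of the brass marker clip on the same scale as knob: the knob is at the marker when the two values are equal
- harddrive: bystander: opened 3.5 inch hard drive, 147 x 102 x 29 mm, dark metal with a bright disc; origin at the centre of its underside
- multimeter: bystander: yellow and black multimeter, 180 x 85 x 48 mm, lying on its back; origin at the centre of its underside
- toycar: bystander: toy car chassis on four black wheels, about 165 x 115 x 57 mm; origin at the centre of its underside
- spool: bystander: grey solder spool standing on its end, diameter 60, 40 mm tall; origin at the centre of its underside
- pcb_module: bystander: small green potted circuit module, 70 x 50 x 14 mm; origin at the centre of its underside
Things that resemble listed ones, but are neither listed nor needed, are in the scene too. Leave any blue or red look-alike of the part that bears plate4_c alone.

How it is judged:
On the way, in this order (a step that is already met when the one before it is completed fails the run):
1. the knob is turned down to zero while the platen is still empty (value of joint knob below 0.12 rad and horizontal distance between each of plate0_c, plate1_c, plate2_c, plate3_c, plate4_c, weight_grip and platen_top above 0.1 m), for 0.2 s.
2. with the knob still at zero, all plates are piled squarely on the platen and the weight stands on them (value of joint knob below 0.2 rad and horizontal distance between each of plate0_c, plate1_c, plate2_c, plate3_c, plate4_c and platen_top below 0.015 m and angle between the x axis of each of plate0_c, plate1_c, plate2_c, plate3_c, plate4_c and the x axis of platen_top, either way round below 0.12 rad and angle between each of plate0_c, plate1_c, plate2_c, plate3_c, plate4_c, weight_grip's own z axis and vertical below 0.06 rad and horizontal distance between each of plate0_c, plate1_c, plate2_c, plate3_c, plate4_c and weight_grip below 0.015 m and z of weight_grip in the frame of plate0_c above 0.03 m and z of each of plate0_c, plate1_c, plate2_c, plate3_c, plate4_c in the frame of platen_top above 0 m and z of weight_grip in the frame of plate1_c above 0.03 m and horizontal distance between each of plate1_c, plate2_c, plate3_c, plate4_c and plate0_c below 0.007 m and angle between the x axis of each of plate1_c, plate2_c, plate3_c, plate4_c and the x axis of plate0_c, either way round below 0.1 rad and z of weight_grip in the frame of plate2_c above 0.03 m and horizontal distance between each of plate2_c, plate3_c, plate4_c and plate1_c below 0.007 m and angle between the x axis of each of plate2_c, plate3_c, plate4_c and the x axis of plate1_c, either way round below 0.1 rad and z of weight_grip in the frame of plate3_c above 0.03 m and horizontal distance between each of plate3_c, plate4_c and plate2_c below 0.007 m and angle between the x axis of each of plate3_c, plate4_c and the x axis of plate2_c, either way round below 0.1 rad and z of weight_grip in the frame of plate4_c above 0.03 m and horizontal distance between plate4_c and plate3_c below 0.007 m and angle between the x axis of plate4_c and the x axis of plate3_c, either way round below 0.1 rad and angle between the x axis of weight_grip and the x axis of platen_top, either way round below 0.17 rad), for 0.3 s.
At the end, for the whole second after the job is handed in: All plates lie flat in one pile on the platen: centres within 7 mm of one another, 15 mm of its centre, parallel within 0.1 rad (0.12 to the platen); weight flat on top within 15 mm, 0.17 rad; pointer within 0.09 rad of the clip; all at rest, bystanders moved under 40 mm (horizontal distance between each of plate0_c, plate1_c, plate2_c, plate3_c, plate4_c and platen_top below 0.015 m and angle between the x axis of each of plate0_c, plate1_c, plate2_c, plate3_c, plate4_c and the x axis of platen_top, either way round below 0.12 rad and angle between each of plate0_c, plate1_c, plate2_c, plate3_c, plate4_c, weight_grip's own z axis and vertical below 0.06 rad and horizontal distance between each of plate0_c, plate1_c, plate2_c, plate3_c, plate4_c and weight_grip below 0.015 m and z of weight_grip in the frame of plate0_c above 0.03 m and z of each of plate0_c, plate1_c, plate2_c, plate3_c, plate4_c in the frame of platen_top above 0 m and z of weight_grip in the frame of plate1_c above 0.03 m and horizontal distance between each of plate1_c, plate2_c, plate3_c, plate4_c and plate0_c below 0.007 m and angle between the x axis of each of plate1_c, plate2_c, plate3_c, plate4_c and the x axis of plate0_c, either way round below 0.1 rad and z of weight_grip in the frame of plate2_c above 0.03 m and horizontal distance between each of plate2_c, plate3_c, plate4_c and plate1_c below 0.007 m and angle between the x axis of each of plate2_c, plate3_c, plate4_c and the x axis of plate1_c, either way round below 0.1 rad and z of weight_grip in the frame of plate3_c above 0.03 m and horizontal distance between each of plate3_c, plate4_c and plate2_c below 0.007 m and angle between the x axis of each of plate3_c, plate4_c and the x axis of plate2_c, either way round below 0.1 rad and z of weight_grip in the frame of plate4_c above 0.03 m and horizontal distance between plate4_c and plate3_c below 0.007 m and angle between the x axis of plate4_c and the x axis of plate3_c, either way round below 0.1 rad and angle between the x axis of weight_grip and the x axis of platen_top, either way round below 0.17 rad and angle between the x axis of pointer and the x axis of marker_tip, either way round below 0.09 rad and horizontal distance between pointer and marker_tip below 0.02 m and linear speed of each of plate0, plate1, plate2, plate3, plate4, weight below 0.02 m/s); the robot touches nothing.
It fails at once if a bystander is moved by more than 40 mm (distance of any of harddrive, multimeter, toycar, spool, pcb_module from where it was at the start of the episode above 0.04 m).
It fails at once if the marker clip is turned from its place (distance of marker_tip from where it was at the start of the episode above 0.006 m).
Of plate0, plate1, plate2, plate3, plate4 only 3 to 5 are there at a start; the rules pass over those that are not, and their reading is None.
At some moment in a run one of weight may be knocked a few centimetres aside while the robot is not near it.
It also fails if it takes over 210 s, if anything falls off the work surface, if the arm or the gripper's body presses on something with over 40 N, if the wrist force passes 120 N, or if a joint passes its speed limit or range.

## Working session

There is one attempt and no reset: what is moved stays moved. The work goes in short steps, Python scripts to look and compute and a tool call to move; the robot and the scene stay as the last step left them, time stands still between calls to the robot, and variables do not carry over. Pictures are saved under pics/ and viewed, at most 14 in all, crops included, and the job is handed in when it is done.

Besides the shell and the picture viewer there is one more tool, called after ">>>" as name([rows], argument=value, ...), one row to a line, values as JSON. move_arm: Moves the arm, as the interface text tells. Its arguments: {"type":"object","properties":{"targets":{"type":"array"},"grip_force":{"type":"number"}},"required":["targets"]}

```bash
mkdir -p pics
cat > h.py <<'E'
import numpy as np, cv2
from scipy.spatial.transform import Rotation as R
from station import ctrl
def Twc(name,obs=None):
    p=ctrl.camera_params(name); K=np.array(p["intrinsics"])
    if "T_tool_cam" in p:
        T=np.eye(4); T[:3,:3]=R.from_euler('xyz',obs["eef_rot"]).as_matrix(); T[:3,3]=obs["ee_pos"]
        return K,T@np.array(p["T_tool_cam"])
    T=np.eye(4); T[:3,:3]=cv2.Rodrigues(np.array(p["rvec"],float))[0]; T[:3,3]=np.ravel(p["tvec"])
    return K,np.linalg.inv(T)
def shot(name,save=None):
    o=ctrl.get_obs(); rgb,d=ctrl.camera(name)
    if save: cv2.imwrite(f"pics/{save}.png",rgb[:,:,::-1])
    K,T=Twc(name,o); return rgb,d,K,T,o
def ray_z(px,z,K,T):
    r=T[:3,:3]@np.linalg.solve(K,[px[0],px[1],1.]); return T[:3,3]+r*(z-T[2,3])/r[2]
def cloud(d,K,T):
    v,u=np.mgrid[:d.shape[0],:d.shape[1]]; P=np.stack([(u-K[0,2])/K[0,0]*d,(v-K[1,2])/K[1,1]*d,d],-1)
    return P@T[:3,:3].T+T[:3,3]
def proj(p,K,T):
    q=np.linalg.inv(T)@np.append(p,1); q=K@q[:3]; return q[:2]/q[2]
E
cat > a.py <<'E'
from h import *
print(ctrl.get_obs())
for c in ["scene","side"]:
    rgb,d,K,T,o=shot(c,c+"0"); P=cloud(d,K,T)
    print(c,T[:3,3].round(2))
    for t in ["plate0_c","weight_grip","platen_top","knob_grip","pointer","marker_tip","harddrive","multimeter","toycar","spool","pcb_module"]:
        for r in ctrl.tip_of(c,t)[:7]:
            u,v=np.round(r["point"]).astype(int)
            if r["score"]>.2: print(t,round(r["score"],2),(u,v),P[min(v,399),min(u,639)].round(3) )
E
python3 a.py
```

```text
{'time_s': 0.0, 'qpos': array([-1.21760220e+00,  3.00465522e-01,  1.52158179e+00,  1.68437146e-06,
        1.32066982e+00, -6.65904147e-02]), 'joint_vel': array([-8.41316031e-05, -5.08156304e-04, -8.31345830e-04,  2.53192196e-04,
       -3.45611741e-04, -2.77874356e-03]), 'tau': array([ 3.90716332e-04, -5.31806874e+01, -3.52736342e+01,  7.08390889e-02,
        2.44322070e-02, -5.12011843e-05]), 'ee_pos': array([ 0.22407954, -0.50202089,  0.21888907]), 'eef_rot': array([-3.14047077e+00, -7.64523026e-05,  4.19784084e-01]), 'force': array([-0.75661432, -0.12021835, -0.40565986]), 'moment': array([ 0.06386437,  0.01437739, -0.00643222]), 'grip_force': 0.0, 'grip_width': 0.09396234806816335}
scene [1.06 0.44 0.79]
plate0_c 0.79 (np.int64(261), np.int64(212)) [ 0.572 -0.223  0.011]
plate0_c 0.63 (np.int64(304), np.int64(162)) [ 0.316 -0.306  0.013]
weight_grip 0.83 (np.int64(295), np.int64(174)) [ 0.412 -0.248  0.047]
platen_top 0.7 (np.int64(308), np.int64(261)) [0.632 0.026 0.056]
knob_grip 0.6 (np.int64(490), np.int64(304)) [0.509 0.399 0.141]
pointer 0.61 (np.int64(494), np.int64(328))
[... 1102 characters left out ...]
nt64(186)) [ 0.368 -0.461  0.012]
knob_grip 0.66 (np.int64(236), np.int64(336)) [0.501 0.411 0.141]
pointer 0.74 (np.int64(216), np.int64(355)) [0.528 0.434 0.11 ]
marker_tip 0.64 (np.int64(226), np.int64(328)) [0.546 0.377 0.105]
marker_tip 0.39 (np.int64(359), np.int64(194)) [ 0.502 -0.354  0.01 ]
harddrive 0.76 (np.int64(298), np.int64(188)) [ 0.699 -0.29   0.028]
multimeter 0.59 (np.int64(187), np.int64(305)) [0.706 0.297 0.031]
toycar 0.74 (np.int64(345), np.int64(176)) [ 0.593 -0.489  0.001]
toycar 0.57 (np.int64(274), np.int64(234)) [0.634 0.02  0.054]
spool 0.69 (np.int64(421), np.int64(215)) [ 0.286 -0.289  0.009]
pcb_module 0.51 (np.int64(400), np.int64(184)) [ 0.384 -0.469  0.013]
```

View pics/scene0.png

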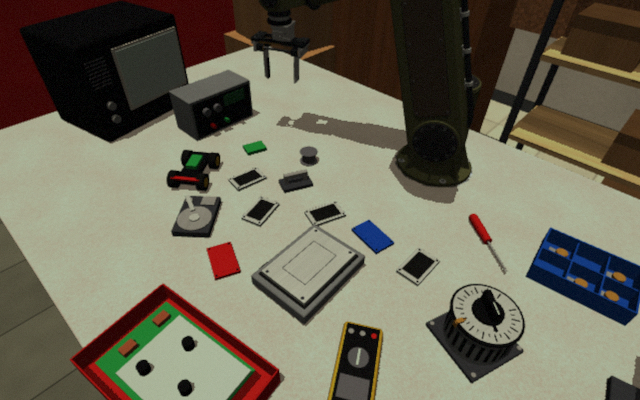

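View pics/side0.png

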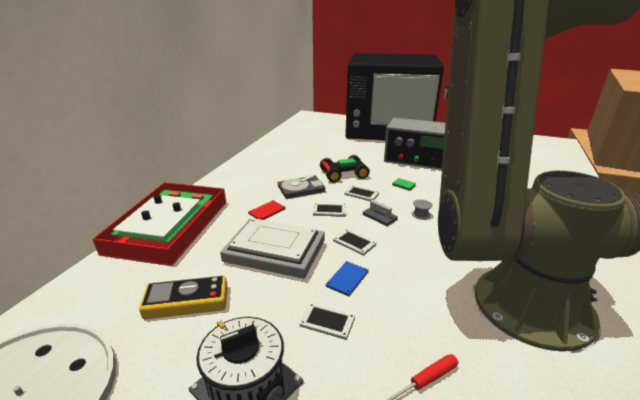

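The pictures show four film-up plates in the scene view, at about (248,178), (261,210), (325,213) and (418,265). The weight is at (295,180), the platen at (310,262) and the knob at (488,303). The blue (373,236) and red (223,260) plates are look-alikes, so I'll leave them.

```bash
cat > b.py <<'E'
from h import *
for c in ["scene","side"]:
    rgb,d,K,T,o=shot(c); P=cloud(d,K,T)
    def rect(m,name):
        n,l,s,_=cv2.connectedComponentsWithStats(m.astype(np.uint8))
        for i in range(1,n):
            if s[i,4]<150: continue
            q=P[l==i]; 
            r=cv2.minAreaRect((q[:,:2]*1000).astype(np.float32)); (a,b),(w,h),an=r
            an=an if w>=h else an+90
            print(c,name,s[i,4],"ctr",(round(a),round(b)),"dim",round(w),round(h),"ang",round((an+90)%180-90,1),"z",np.median(q[:,2]).round(4),"rgb",np.median(rgb[l==i],0))
    X,Y,Z=P[...,0],P[...,1],P[...,2]; ok=(d>0)&(X>.2)&(X<.85)&(abs(Y)<.55)
    rect(ok&(Z>.006)&(Z<.016),"plate"); rect(ok&(Z>.048)&(Z<.062)&(abs(X-.63)<.2)&(abs(Y)<.18),"platen")
    rect(ok&(Z>.03)&(Z<.055)&(abs(X-.41)<.06)&(abs(Y+.24)<.06),"bar"); rect(ok&(Z>.128)&(Z<.155)&(Y>.3),"knob")
E
python3 b.py
```

```text
scene plate 172 ctr (378, -492) dim 57 70 ang -19.6 z 0.0134 rgb [ 32. 122.  46.]
scene plate 444 ctr (503, -377) dim 70 105 ang -6.2 z 0.0103 rgb [63.5 61.  52. ]
scene plate 298 ctr (409, -252) dim 60 97 ang -25.3 z 0.0135 rgb [41. 40. 39.]
scene plate 572 ctr (569, -233) dim 106 67 ang 16.8 z 0.0098 rgb [58.5 59.  50. ]
scene plate 577 ctr (446, -93) dim 67 105 ang -20.0 z 0.0099 rgb [52. 51. 44.]
scene plate 686 ctr (418, 60) dim 106 67 ang 78.5 z 0.01 rgb [ 19.  53. 125.]
scene plate 822 ctr (754, -160) dim 106 64 ang 66.8 z 0.0098 rgb [162.  20.  18.]
scene plate 832 ctr (419, 206) dim 107 64 ang 0.2 z 0.01 rgb [51.5 51.5 43. ]
scene plate 196 ctr (244, 482) dim 9 135 ang -85.6 z 0.0106 rgb [ 6. 19. 44.]
scene plate 1180 ctr (502, 400) dim 146 147 ang -19.2 z 0.0114 rgb [44. 43. 42.]
scene platen 3643 ctr (631, 28) dim 193 137 ang 3.4 z 0.0546 rgb [162. 162. 141.]
scene knob 290 ctr (503, 400) dim 59 15 ang 49.1 z 0.1406 rgb [9. 9. 8.]
side plate 164 ctr (373, -489) dim 56 71 ang -16.1 z 0.0129 rgb [ 66. 187.  90.]
side plate 289 ctr (499, -372) dim 70 104 ang -7.8 z 0.0098 rgb
[... 278 characters left out ...]
r (443, -90) dim 67 106 ang -19.6 z 0.0099 rgb [129.  128.  113.5]
side plate 777 ctr (417, 63) dim 107 66 ang 78.0 z 0.0099 rgb [ 48. 100. 192.]
side plate 1166 ctr (417, 209) dim 105 68 ang 1.3 z 0.0101 rgb [104.5 103.   92. ]
side plate 265 ctr (715, 302) dim 176 8 ang 30.8 z 0.0112 rgb [102.  82.  27.]
side plate 2816 ctr (790, 486) dim 119 128 ang -90.0 z 0.0143 rgb [221. 219. 199.]
side plate 402 ctr (426, 371) dim 38 72 ang -69.1 z 0.0118 rgb [55. 54. 54.]
side plate 288 ctr (572, 447) dim 28 49 ang -42.2 z 0.0121 rgb [90. 88. 87.]
side platen 2295 ctr (629, 29) dim 191 143 ang 3.3 z 0.0549 rgb [225. 222. 204.]
side knob 449 ctr (501, 404) dim 58 16 ang 47.1 z 0.1406 rgb [38. 36. 35.]
```

```bash
cat > plan.py <<'E'
import sys; from h import *
# args: x,y,z,yawdeg ... -> tool-axis units from current pose
def plan(*tg):
    o=ctrl.get_obs(); M=R.from_euler('xyz',o["eef_rot"]).as_matrix(); p=o["ee_pos"]
    print("now",p.round(4),np.degrees(o["eef_rot"]).round(2),"q1,q6",o["qpos"][[0,5]].round(2),"t",round(o["time_s"],1),"w",round(o["grip_width"],4))
    for x,y,z,a in tg:
        s=M.T@(np.array([x,y,z])-p)/.05
        rv=R.from_matrix(M.T@R.from_euler('xyz',[np.pi,0,np.radians(a)]).as_matrix()).as_rotvec()
        q1=np.arctan2(y,x); q6=q1+np.pi/2-np.radians(a)
        print((x,y,z,a),"shift",s.round(3),"rv",rv.round(3),"q6~",round(q6,2),"rows",round(max(np.linalg.norm(s),np.degrees(np.linalg.norm(rv))/8.59),1))
if __name__=="__main__": plan(*[tuple(map(float,a.split(','))) for a in sys.argv[1:]])
E
python3 plan.py 0.45,0,0.33,48 .45,.38,.33,48; python3 -c "
from h import *
print(ctrl.camera_params('wrist'))"
```

```text
now [ 0.2241 -0.5022  0.2194] [180.     0.    24.05] q1,q6 [-1.22 -0.07] t 1.3 w 0.0942
(0.45, 0.0, 0.33, 48.0) shift [ 8.219 -7.331 -2.211] rv [ 0.     0.    -0.418] q6~ 0.73 rows 11.2
(0.45, 0.38, 0.33, 48.0) shift [ 11.316 -14.272  -2.211] rv [ 0.     0.    -0.418] q6~ 1.43 rows 18.3
{'intrinsics': array([[285.09375211,   0.        , 321.26963206],
       [  0.        , 285.09375211, 205.08022544],
       [  0.        ,   0.        ,   1.        ]]), 'T_tool_cam': array([[-3.87705841e-04, -9.72618859e-01, -2.32405690e-01,
         6.75902719e-02],
       [ 9.99999837e-01, -4.74758749e-04,  3.18639080e-04,
        -2.06682916e-04],
       [-4.20251013e-04, -2.32405528e-01,  9.72618884e-01,
        -1.65533449e-01],
       [ 0.00000000e+00,  0.00000000e+00,  0.00000000e+00,
         1.00000000e+00]])}
```

>>> move_arm([
  [1,2,-2,-2.2,0,0,-0.1],
  [1,8.2,-7.3,-2.2,0,0,-0.418],
  [1,8.2,-7.3,-2.2,0,0,-0.418],
  [1,8.2,-7.3,-2.2,0,0,-0.418],
  [1,8.2,-7.3,-2.2,0,0,-0.418],
  [1,8.2,-7.3,-2.2,0,0,-0.418],
  [1,8.2,-7.3,-2.2,0,0,-0.418],
  [1,8.2,-7.3,-2.2,0,0,-0.418],
  [1,8.2,-7.3,-2.2,0,0,-0.418],
  [1,8.2,-7.3,-2.2,0,0,-0.418],
  [1,8.2,-7.3,-2.2,0,0,-0.418],
  [1,8.2,-7.3,-2.2,0,0,-0.418],
])

```text
time_s: 2.5
ee_pos: [0.4508, 0.0016, 0.3301]
eef_rot: [3.141, -0.001, 0.841]
force: [0.1, 0.3, 0.0]
grip_width: 0.0936
grip_force: 0.0
```

```bash
python3 plan.py .48,.38,.30,48
```

```text
now [0.4508 0.0016 0.3301] [ 1.7997e+02 -6.0000e-02  4.8190e+01] q1,q6 [-0.08  0.65] t 2.5 w 0.0936
(0.48, 0.38, 0.3, 48.0) shift [ 6.031 -4.609  0.606] rv [ 0.    -0.001  0.003] q6~ 1.4 rows 7.6
```

>>> move_arm([
  [1,6,-4.6,0.6,0,0,0],
  [1,6,-4.6,0.6,0,0,0],
  [1,6,-4.6,0.6,0,0,0],
  [1,6,-4.6,0.6,0,0,0],
  [1,6,-4.6,0.6,0,0,0],
  [1,6,-4.6,0.6,0,0,0],
  [1,6,-4.6,0.6,0,0,0],
  [1,6,-4.6,0.6,0,0,0],
  [1,6,-4.6,0.6,0,0,0],
  [1,6,-4.6,0.6,0,0,0],
])

```text
time_s: 3.5
ee_pos: [0.4794, 0.3751, 0.299]
eef_rot: [-3.142, 0.001, 0.839]
force: [-0.7, -0.0, -0.3]
grip_width: 0.094
grip_force: 0.0
```

```bash
cat > k.py <<'E'
from h import *; import sys; from plan import plan
rgb,d,K,T,o=shot("wrist",sys.argv[1]); P=cloud(d,K,T)
Z=P[...,2]; m=(d>0)&(Z>.130)&(Z<.150)&(np.hypot(P[...,0]-.502,P[...,1]-.402)<.06)
q=P[m]; print(len(q),"z",np.median(q[:,2])); print("bar",cv2.minAreaRect((q[:,:2]*1000).astype(np.float32)))
for t,z in [("knob_grip",.142),("pointer",.106),("marker_tip",.108)]:
    for r in ctrl.tip_of("wrist",t)[:2]: print(t,round(r["score"],2),np.round(r["point"]),ray_z(r["point"],z,K,T).round(4))
# rectified dial top view, 0.25mm/px, x up, y left
c=np.array([.502,.402]); n=560; s=.16/n
u,v=np.meshgrid(np.arange(n),np.arange(n)); X=c[0]+(n/2-v)*s; Y=c[1]+(n/2-u)*s
Q=np.stack([X,Y,np.full_like(X,.104)],-1)@np.linalg.inv(T)[:3,:3].T+np.linalg.inv(T)[:3,3]
Q=Q@K.T; mp=(Q[...,:2]/Q[...,2:]).astype(np.float32)
cv2.imwrite(f"pics/{sys.argv[1]}_top.png",cv2.remap(rgb,mp[...,0],mp[...,1],cv2.INTER_LINEAR)[:,:,::-1])
plan((.502,.402,.2,48),(.502,.402,.134,48))
E
python3 k.py k1
```

```text
618 z 0.14242373340712708
bar ((501.6941833496094, 402.83599853515625), (57.407440185546875, 12.647842407226562), 48.18246078491211)
knob_grip 0.73 [318. 166.] [0.4999 0.404  0.142 ]
pointer 0.7 [323. 127.] [0.5342 0.4328 0.106 ]
marker_tip 0.69 [357. 154.] [0.5434 0.3806 0.108 ]
marker_tip 0.53 [491. 123.] [0.6871 0.3007 0.108 ]
now [0.4799 0.374  0.3   ] [ 1.7999e+02 -4.0000e-02  4.7930e+01] q1,q6 [0.6  1.34] t 3.7 w 0.0939
(0.502, 0.402, 0.2, 48) shift [ 0.71  -0.047  2.001] rv [ 0.    -0.001 -0.001] q6~ 1.41 rows 2.1
(0.502, 0.402, 0.134, 48) shift [ 0.709 -0.047  3.321] rv [ 0.    -0.001 -0.001] q6~ 1.41 rows 3.4
```

View pics/k1_top.png

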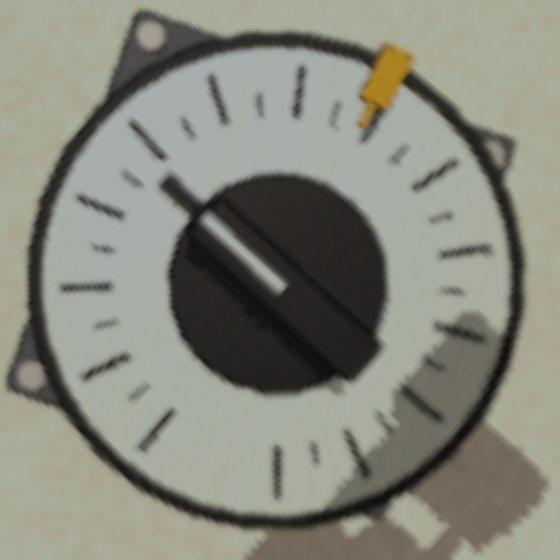

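Seen from above, the rectified dial has the pointer at yaw 48°, about (165,185). The first tick is at (157,430), which is yaw ≈140.6°, and the clip is at (370,115), which is ≈−28.5°. The knob therefore reads ≈1.61 and the marker ≈2.95. I'll grip the knob and turn it 92° counter-clockwise.

>>> move_arm([
  [1,0.72,-0.06,2,0,0,0],
  [1,0.72,-0.06,2,0,0,0],
  [1,0.72,-0.06,2.5,0,0,0],
  [1,0.72,-0.06,3.32,0,0,0],
  [1,0.72,-0.06,3.32,0,0,0],
  [-1,0.72,-0.06,3.32,0,0,0],
  [-1,0.72,-0.06,3.32,0,0,0],
  [-1,0.72,-0.06,3.32,0,0,0],
  [-1,0.72,-0.06,3.32,0,0,0],
  [-1,0.72,-0.06,3.32,0,0,0],
  [-1,0.72,-0.06,3.32,0,0,0],
  [-1,0.72,-0.06,3.32,0,0,0],
], grip_force=15)

```text
time_s: 4.9
ee_pos: [0.5014, 0.4038, 0.1335]
eef_rot: [-3.142, -0.0, 0.838]
force: [0.4, -0.2, 0.4]
grip_width: 0.0413
grip_force: 0.0
```

>>> move_arm([
  [-1,0,0,0,0,0,-0.14],
  [-1,0,0,0,0,0,-0.28],
  [-1,0,0,0,0,0,-0.42],
  [-1,0,0,0,0,0,-0.56],
  [-1,0,0,0,0,0,-0.7],
  [-1,0,0,0,0,0,-0.84],
  [-1,0,0,0,0,0,-0.98],
  [-1,0,0,0,0,0,-1.12],
  [-1,0,0,0,0,0,-1.26],
  [-1,0,0,0,0,0,-1.4],
  [-1,0,0,0,0,0,-1.4],
])

```text
time_s: 6.0
ee_pos: [0.5013, 0.4031, 0.1335]
eef_rot: [-3.14, 0.001, 2.243]
force: [-1.1, -7.0, 2.8]
grip_width: 0.0142
grip_force: 14.4
```

>>> move_arm([
  [-1,0,0,0,0,0,-0.1],
  [-1,0,0,0,0,0,-0.15],
  [-1,0,0,0,0,0,-0.2],
  [-1,0,0,0,0,0,-0.2],
])

```text
time_s: 6.4
ee_pos: [0.5014, 0.4029, 0.1334]
eef_rot: [-3.14, 0.001, 2.439]
force: [-0.3, -6.9, 2.8]
grip_width: 0.0142
grip_force: 14.6
```

>>> move_arm([
  [1,0,0,0,0,0,0],
  [1,0,0,0,0,0,0],
  [1,0,0,0,0,0,0],
  [1,0,0,0,0,0,0],
  [1,0,0,-1,0,0,0],
  [1,0,0,-2,0,0,0],
  [1,0,0,-3,0,0,0],
  [1,0,0,-3.3,0,0,0],
  [1,0,0,-3.3,0,0,0],
])

```text
time_s: 7.3
ee_pos: [0.5019, 0.4042, 0.3013]
eef_rot: [3.137, 0.001, 2.438]
force: [-0.2, 0.2, 0.1]
grip_width: 0.0832
grip_force: 0.0
```

```bash
python3 k.py k2; python3 plan.py .418,.207,.2,1
```

```text
591 z 0.14230831158096313
bar ((502.2662353515625, 403.4588928222656), (13.934228897094727, 57.75705337524414), 48.94396209716797)
knob_grip 0.8 [322. 197.] [0.5036 0.4049 0.142 ]
pointer 0.92 [320. 160.] [0.4725 0.4291 0.106 ]
marker_tip 0.46 [329. 230.] [0.55   0.3786 0.108 ]
now [0.5011 0.4036 0.2963] [-1.7982e+02 -5.0000e-02  1.3968e+02] q1,q6 [ 0.62 -0.25] t 7.5 w 0.0933
(0.502, 0.402, 0.2, 48) shift [-0.035 -0.007  1.925] rv [-0.003  0.002  1.6  ] q6~ 1.41 rows 10.7
(0.502, 0.402, 0.134, 48) shift [-3.600e-02 -3.000e-03  3.245e+00] rv [-0.003  0.002  1.6  ] q6~ 1.41 rows 10.7
now [0.5011 0.4036 0.2963] [-1.7982e+02 -5.0000e-02  1.3968e+02] q1,q6 [ 0.62 -0.25] t 7.5 w 0.0933
(0.418, 0.207, 0.2, 1.0) shift [-1.278 -4.068  1.937] rv [-2.00e-03  3.00e-03  2.42e+00] q6~ 2.01 rows 16.1
```

View pics/k2_top.png

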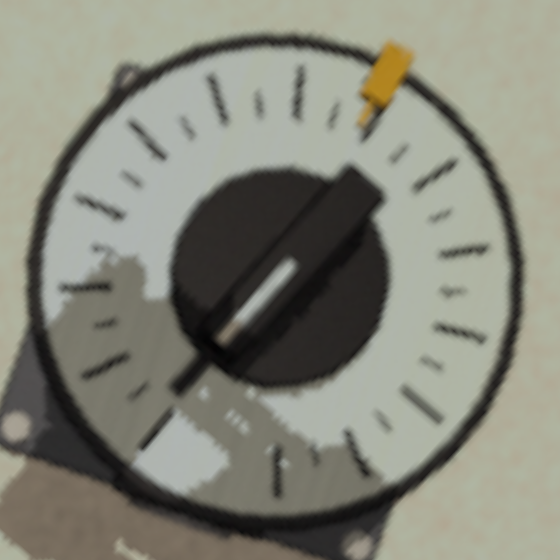

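The knob pointer now sits on the first tick at (155,430), so the knob is at zero. Next I'll do the plates, starting with the one at (0.418, 0.207).

```bash
cat > m.py <<'E'
import sys; from h import *; from plan import plan
# m.py x y zlo zhi radius yawref [zs...] : rect of what is in the height band near x,y, seen by wrist
x,y,lo,hi,r,ref=map(float,sys.argv[1:7]); zs=list(map(float,sys.argv[7:]))
rgb,d,K,T,o=shot("wrist"); P=cloud(d,K,T); Z=P[...,2]
m=(d>0)&(Z>lo)&(Z<hi)&(np.hypot(P[...,0]-x,P[...,1]-y)<r)
m=cv2.morphologyEx(m.astype(np.uint8),cv2.MORPH_OPEN,np.ones((3,3)))
n,l,s,_=cv2.connectedComponentsWithStats(m); i=1+np.argmax(s[1:,4]); q=P[l==i]
(a,b),(w,h),an=cv2.minAreaRect((q[:,:2]*1000).astype(np.float32)); an=an if w>=h else an+90
an=ref+((an-ref+90)%180-90)
ys,xs=np.where(l==i)
print("n",len(q),"ctr",round(a,1),round(b,1),"dim",round(w,1),round(h,1),"ang",round(an,2),"z",q[:,2].mean().round(4),"px",xs.min(),xs.max(),ys.min(),ys.max())
plan(*[(a/1e3,b/1e3,z,an) for z in zs])
E
python3 plan.py .418,.207,.18,180
```

```text
now [0.5011 0.4036 0.2963] [-1.7982e+02 -5.0000e-02  1.3968e+02] q1,q6 [ 0.62 -0.25] t 7.5 w 0.0933
(0.418, 0.207, 0.18, 180.0) shift [-1.278 -4.067  2.337] rv [-0.003 -0.002 -0.704] q6~ -1.11 rows 4.9
```

>>> move_arm([
  [1,-0.5,-2,0.3,0,0,-0.35],
  [1,-1.28,-4.07,1,0,0,-0.704],
  [1,-1.28,-4.07,2.34,0,0,-0.704],
  [1,-1.28,-4.07,2.34,0,0,-0.704],
  [1,-1.28,-4.07,2.34,0,0,-0.704],
  [1,-1.28,-4.07,2.34,0,0,-0.704],
  [1,-1.28,-4.07,2.34,0,0,-0.704],
  [1,-1.28,-4.07,2.34,0,0,-0.704],
  [1,-1.28,-4.07,2.34,0,0,-0.704],
])

```text
time_s: 8.4
ee_pos: [0.4192, 0.2081, 0.1821]
eef_rot: [3.141, 0.001, -3.141]
force: [0.2, 0.5, 0.3]
grip_width: 0.0943
grip_force: 0.0
```

```bash
python3 m.py .418 .207 .006 .016 .08 180 .016
```

```text
n 4487 ctr 418.0 209.0 dim 103.5 64.0 ang 180.38 z 0.0105 px 295 348 149 233
now [0.4191 0.208  0.182 ] [ 1.7997e+02  6.0000e-02 -1.7997e+02] q1,q6 [ 0.38 -1.19] t 8.4 w 0.0941
(0.41802850341796877, 0.20903790283203125, 0.016, 180.3836434483528) shift [0.024 0.018 3.319] rv [ 0.     0.001 -0.006] q6~ -1.11 rows 3.3
```

>>> move_arm([
  [1,0.02,0.02,1,0,0,-0.006],
  [1,0.02,0.02,2,0,0,-0.006],
  [1,0.02,0.02,2.8,0,0,-0.006],
  [1,0.02,0.02,3.28,0,0,-0.006],
  [1,0.02,0.02,3.28,0,0,-0.006],
  [-1,0.02,0.02,3.28,0,0,-0.006],
  [-1,0.02,0.02,3.28,0,0,-0.006],
  [-1,0.02,0.02,3.28,0,0,-0.006],
  [-1,0.02,0.02,3.28,0,0,-0.006],
  [-1,0.02,0.02,3.28,0,0,-0.006],
  [-1,0.02,0.02,3.28,0,0,-0.006],
  [-1,0.02,0.02,3.28,0,0,-0.006],
], grip_force=25)

```text
time_s: 9.65
ee_pos: [0.4177, 0.2084, 0.0177]
eef_rot: [3.141, 0.0, -3.135]
force: [-0.6, 1.4, 4.9]
grip_width: 0.0639
grip_force: 25.0
```

```bash
python3 plan.py .418,.209,.15,180.4 .63,.0285,.15,183.3
```

```text
now [0.4177 0.2084 0.0177] [ 1.7998e+02  3.0000e-02 -1.7964e+02] q1,q6 [ 0.38 -1.19] t 9.7 w 0.0639
(0.418, 0.209, 0.15, 180.4) shift [-0.007  0.013 -2.646] rv [ 0.     0.    -0.001] q6~ -1.11 rows 2.6
(0.63, 0.0285, 0.15, 183.3) shift [-4.225 -3.623 -2.645] rv [ 0.     0.    -0.051] q6~ -1.58 rows 6.2
```

>>> move_arm([
  [-1,0,0,-1,0,0,0],
  [-1,0,0,-2,0,0,0],
  [-1,-0.8,-0.7,-2.65,0,0,-0.01],
  [-1,-1.6,-1.4,-2.65,0,0,-0.02],
  [-1,-2.4,-2.1,-2.65,0,0,-0.03],
  [-1,-3.2,-2.8,-2.65,0,0,-0.04],
  [-1,-4,-3.45,-2.65,0,0,-0.05],
  [-1,-4.22,-3.62,-2.65,0,0,-0.05],
  [-1,-4.22,-3.62,-2.65,0,0,-0.05],
  [-1,-4.22,-3.62,-2.65,0,0,-0.05],
  [-1,-4.22,-3.62,-2.65,0,0,-0.05],
])

```text
time_s: 10.75
ee_pos: [0.6289, 0.0292, 0.1497]
eef_rot: [3.141, -0.001, -3.085]
force: [-0.2, 0.2, -1.8]
grip_width: 0.0638
grip_force: 25.0
```

```bash
cat > w.py <<'E'
from h import *
rgb,d,K,T,o=shot("wrist","w1"); P=cloud(d,K,T); m=(d>0)&(abs(P[...,2]-.055)<.006)
q=P[m]; q=q[(np.abs(q[:,0]-.63)<.13)&(np.abs(q[:,1]-.03)<.1)]; print(len(q),cv2.minAreaRect((q[:,:2]*1000).astype(np.float32)),np.median(q[:,2]))
E
python3 w.py; python3 plan.py .63,.0285,.074,183.3
```

```text
11590 ((622.3914794921875, 29.986557006835938), (172.8727569580078, 135.25363159179688), 3.317439079284668) 0.05536855113816869
now [0.629  0.0294 0.15  ] [ 1.7999e+02 -3.0000e-02 -1.7672e+02] q1,q6 [-0.01 -1.64] t 10.8 w 0.0634
(0.63, 0.0285, 0.074, 183.3) shift [-0.02  -0.019  1.519] rv [ 0. -0. -0.] q6~ -1.58 rows 1.5
```

>>> move_arm([
  [-1,-0.03,0,0.7,0,0,0],
  [-1,-0.03,0,1.2,0,0,0],
  [-1,-0.03,0,1.4,0,0,0],
  [-1,-0.03,0,1.5,0,0,0],
  [-1,-0.03,0,1.53,0,0,0],
  [-1,-0.03,0,1.53,0,0,0],
])

```text
time_s: 11.4
ee_pos: [0.6316, 0.0288, 0.0746]
eef_rot: [-3.142, 0.002, -3.085]
force: [0.3, 0.3, -1.7]
grip_width: 0.0636
grip_force: 25.0
```

>>> move_arm([
  [1,0,0,0,0,0,0],
  [1,0,0,0,0,0,0],
  [1,0,0,0,0,0,0],
  [1,0,0,0,0,0,0],
  [1,0,0,-0.5,0,0,0],
  [1,0,0,-1.5,0,0,0],
  [1,0,0,-2.12,0,0,0],
  [1,0,0,-2.12,0,0,0],
  [1,0,0,-2.12,0,0,0],
])

```text
time_s: 12.3
ee_pos: [0.6312, 0.0286, 0.1797]
eef_rot: [-3.142, 0.001, -3.085]
force: [-0.1, -0.0, -1.2]
grip_width: 0.0939
grip_force: 0.0
```

```bash
python3 m.py .630 .029 .061 .072 .08 183; python3 plan.py .444,-.091,.18,160
```

```text
n 6368 ctr 632.0 29.3 dim 104.5 64.1 ang 183.36 z 0.0655 px 289 354 153 253
now [0.6308 0.0286 0.1785] [ 1.8000e+02 -7.0000e-02 -1.7678e+02] q1,q6 [-0.01 -1.64] t 12.3 w 0.0942
now [0.6308 0.0286 0.1785] [ 1.8000e+02 -7.0000e-02 -1.7678e+02] q1,q6 [-0.01 -1.64] t 12.3 w 0.0942
(0.444, -0.091, 0.18, 160.0) shift [ 3.865 -2.179 -0.026] rv [-0.    -0.001  0.405] q6~ -1.42 rows 4.4
```

>>> move_arm([
  [1,0.8,-0.5,-0.02,0,0,0.1],
  [1,1.7,-1,-0.02,0,0,0.2],
  [1,2.6,-1.5,-0.02,0,0,0.3],
  [1,3.4,-2,-0.02,0,0,0.4],
  [1,3.86,-2.18,-0.02,0,0,0.405],
  [1,3.86,-2.18,-0.02,0,0,0.405],
  [1,3.86,-2.18,-0.02,0,0,0.405],
  [1,3.86,-2.18,-0.02,0,0,0.405],
])

```text
time_s: 13.15
ee_pos: [0.4451, -0.0907, 0.1799]
eef_rot: [3.142, -0.001, 2.793]
force: [0.3, -0.0, -0.1]
grip_width: 0.0937
grip_force: 0.0
```

```bash
python3 m.py .444 -.091 .006 .016 .08 160 .0175
```

```text
n 4517 ctr 444.3 -90.1 dim 64.0 102.7 ang 160.13 z 0.0106 px 294 348 150 234
now [ 0.4451 -0.0906  0.1799] [ 1.8000e+02 -6.0000e-02  1.6007e+02] q1,q6 [-0.28 -1.5 ] t 13.2 w 0.0939
(0.44432736206054685, -0.09012335968017578, 0.0175, 160.12578582763672) shift [0.015 0.004 3.248] rv [ 0.    -0.001 -0.001] q6~ -1.42 rows 3.2
```

>>> move_arm([
  [1,0.02,0,1,0,0,0],
  [1,0.02,0,2,0,0,0],
  [1,0.02,0,2.8,0,0,0],
  [1,0.02,0,3.25,0,0,0],
  [1,0.02,0,3.25,0,0,0],
  [-1,0.02,0,3.25,0,0,0],
  [-1,0.02,0,3.25,0,0,0],
  [-1,0.02,0,3.25,0,0,0],
  [-1,0.02,0,3.25,0,0,0],
  [-1,0.02,0,3.25,0,0,0],
  [-1,0.02,0,3.25,0,0,0],
  [-1,0.02,0,3.25,0,0,0],
])

```text
time_s: 14.4
ee_pos: [0.4438, -0.0906, 0.0181]
eef_rot: [3.141, 0.0, 2.793]
force: [1.5, 1.6, 1.1]
grip_width: 0.0639
grip_force: 25.0
```

```bash
python3 plan.py .6315,.0288,.16,183.35
```

```text
now [ 0.4438 -0.0906  0.0181] [1.7999e+02 2.0000e-02 1.6001e+02] q1,q6 [-0.28 -1.5 ] t 14.4 w 0.0639
(0.6315, 0.0288, 0.16, 183.35) shift [-2.712  3.529 -2.837] rv [ 0.     0.    -0.407] q6~ -1.58 rows 5.3
```

>>> move_arm([
  [-1,0,0,-1,0,0,0],
  [-1,0,0,-2,0,0,0],
  [-1,-0.4,0.6,-2.84,0,0,-0.07],
  [-1,-0.9,1.2,-2.84,0,0,-0.15],
  [-1,-1.4,1.8,-2.84,0,0,-0.23],
  [-1,-1.9,2.4,-2.84,0,0,-0.31],
  [-1,-2.4,3.1,-2.84,0,0,-0.39],
  [-1,-2.71,3.53,-2.84,0,0,-0.407],
  [-1,-2.71,3.53,-2.84,0,0,-0.407],
  [-1,-2.71,3.53,-2.84,0,0,-0.407],
  [-1,-2.71,3.53,-2.84,0,0,-0.407],
])

```text
time_s: 15.5
ee_pos: [0.6307, 0.0283, 0.1598]
eef_rot: [-3.141, -0.001, -3.084]
force: [-0.2, 0.5, -2.1]
grip_width: 0.0636
grip_force: 25.0
```

```bash
python3 plan.py .6315,.0288,.0845,183.35
```

```text
now [0.6307 0.0283 0.1598] [-1.7999e+02 -4.0000e-02 -1.7671e+02] q1,q6 [-0.01 -1.64] t 15.5 w 0.0636
(0.6315, 0.0288, 0.0845, 183.35) shift [-0.018  0.01   1.505] rv [-0.    -0.001 -0.001] q6~ -1.58 rows 1.5
```

>>> move_arm([
  [-1,-0.02,0.01,0.7,0,0,0],
  [-1,-0.02,0.01,1.2,0,0,0],
  [-1,-0.02,0.01,1.4,0,0,0],
  [-1,-0.02,0.01,1.48,0,0,0],
  [-1,-0.02,0.01,1.52,0,0,0],
  [-1,-0.02,0.01,1.52,0,0,0],
])

```text
time_s: 16.1
ee_pos: [0.6327, 0.0293, 0.0851]
eef_rot: [-3.141, 0.002, -3.084]
force: [0.1, -0.6, -1.2]
grip_width: 0.0637
grip_force: 25.0
```

>>> move_arm([
  [1,0,0,0,0,0,0],
  [1,0,0,0,0,0,0],
  [1,0,0,0,0,0,0],
  [1,0,0,0,0,0,0],
  [1,0,0,-0.5,0,0,0],
  [1,0,0,-1.5,0,0,0],
  [1,0,0,-2,0,0,0],
  [1,0,0,-2,0,0,0],
  [1,0,0,-2,0,0,0],
])

```text
time_s: 17.0
ee_pos: [0.6322, 0.0294, 0.1838]
eef_rot: [-3.142, 0.0, -3.083]
force: [-0.7, -0.4, -1.0]
grip_width: 0.0939
grip_force: 0.0
```

```bash
python3 m.py .630 .029 .071 .082 .08 183; python3 plan.py .567,-.231,.18,196
```

```text
n 6547 ctr 632.9 29.8 dim 103.1 64.3 ang 183.46 z 0.0756 px 288 354 154 255
now [0.6319 0.0294 0.1828] [ 1.7999e+02 -9.0000e-02 -1.7666e+02] q1,q6 [-0.01 -1.64] t 17.1 w 0.0938
now [0.6319 0.0294 0.1828] [ 1.7999e+02 -9.0000e-02 -1.7666e+02] q1,q6 [-0.01 -1.64] t 17.1 w 0.0938
(0.567, -0.231, 0.18, 196.0) shift [ 1.598 -5.124  0.057] rv [ 0.    -0.002 -0.221] q6~ -2.24 rows 5.4
```

>>> move_arm([
  [1,0.3,-1,0.06,0,0,-0.05],
  [1,0.6,-2,0.06,0,0,-0.1],
  [1,0.9,-3,0.06,0,0,-0.15],
  [1,1.2,-4,0.06,0,0,-0.2],
  [1,1.6,-5,0.06,0,0,-0.221],
  [1,1.6,-5.12,0.06,0,0,-0.221],
  [1,1.6,-5.12,0.06,0,0,-0.221],
  [1,1.6,-5.12,0.06,0,0,-0.221],
  [1,1.6,-5.12,0.06,0,0,-0.221],
])

```text
time_s: 17.95
ee_pos: [0.5677, -0.2293, 0.1805]
eef_rot: [3.141, -0.0, -2.861]
force: [1.3, -0.4, -0.0]
grip_width: 0.0945
grip_force: 0.0
```

```bash
python3 m.py .567 -.231 .006 .016 .08 196 .0175
```

```text
n 4499 ctr 567.7 -230.7 dim 103.4 63.9 ang 196.51 z 0.0106 px 293 347 150 234
now [ 0.5678 -0.2293  0.1806] [ 1.7998e+02 -2.0000e-02 -1.6391e+02] q1,q6 [-0.44 -2.3 ] t 18.0 w 0.0937
(0.5676710205078125, -0.23066558837890624, 0.0175, 196.5071506500244) shift [ 0.009 -0.028  3.263] rv [ 0.    -0.    -0.007] q6~ -2.24 rows 3.3
```

>>> move_arm([
  [1,0.01,-0.03,1,0,0,-0.007],
  [1,0.01,-0.03,2,0,0,-0.007],
  [1,0.01,-0.03,2.8,0,0,-0.007],
  [1,0.01,-0.03,3.25,0,0,-0.007],
  [1,0.01,-0.03,3.25,0,0,-0.007],
  [-1,0.01,-0.03,3.25,0,0,-0.007],
  [-1,0.01,-0.03,3.25,0,0,-0.007],
  [-1,0.01,-0.03,3.25,0,0,-0.007],
  [-1,0.01,-0.03,3.25,0,0,-0.007],
  [-1,0.01,-0.03,3.25,0,0,-0.007],
  [-1,0.01,-0.03,3.25,0,0,-0.007],
  [-1,0.01,-0.03,3.25,0,0,-0.007],
])

```text
time_s: 19.2
ee_pos: [0.5674, -0.2322, 0.0187]
eef_rot: [3.142, 0.0, -2.855]
force: [0.1, 2.6, 3.8]
grip_width: 0.0632
grip_force: 25.0
```

```bash
python3 plan.py .6315,.0288,.17,183.4
```

```text
now [ 0.5674 -0.2322  0.0187] [ 1.800e+02  2.000e-02 -1.636e+02] q1,q6 [-0.45 -2.31] t 19.2 w 0.0632
(0.6315, 0.0288, 0.17, 183.4) shift [-2.705  4.647 -3.025] rv [0.    0.    0.227] q6~ -1.58 rows 6.2
```

>>> move_arm([
  [-1,0,0,-1,0,0,0],
  [-1,0,0,-2,0,0,0],
  [-1,-0.4,0.7,-3.02,0,0,0.03],
  [-1,-0.8,1.4,-3.02,0,0,0.07],
  [-1,-1.2,2.1,-3.02,0,0,0.1],
  [-1,-1.6,2.8,-3.02,0,0,0.14],
  [-1,-2.1,3.6,-3.02,0,0,0.18],
  [-1,-2.5,4.3,-3.02,0,0,0.21],
  [-1,-2.7,4.65,-3.02,0,0,0.227],
  [-1,-2.7,4.65,-3.02,0,0,0.227],
  [-1,-2.7,4.65,-3.02,0,0,0.227],
  [-1,-2.7,4.65,-3.02,0,0,0.227],
])

```text
time_s: 20.4
ee_pos: [0.631, 0.0275, 0.1693]
eef_rot: [-3.141, -0.0, -3.083]
force: [0.0, 0.2, -1.7]
grip_width: 0.0634
grip_force: 25.0
```

```bash
python3 plan.py .6315,.0288,.095,183.4
```

```text
now [0.631  0.0275 0.1693] [-1.7998e+02 -2.0000e-02 -1.7666e+02] q1,q6 [-0.01 -1.64] t 20.4 w 0.0634
(0.6315, 0.0288, 0.095, 183.4) shift [-0.013  0.025  1.486] rv [-0.    -0.    -0.001] q6~ -1.58 rows 1.5
```

>>> move_arm([
  [-1,-0.01,0.02,0.7,0,0,0],
  [-1,-0.01,0.02,1.2,0,0,0],
  [-1,-0.01,0.02,1.4,0,0,0],
  [-1,-0.01,0.02,1.47,0,0,0],
  [-1,-0.01,0.02,1.51,0,0,0],
  [-1,-0.01,0.02,1.51,0,0,0],
])

```text
time_s: 21.0
ee_pos: [0.632, 0.0296, 0.095]
eef_rot: [-3.141, 0.001, -3.083]
force: [0.0, -0.1, -1.4]
grip_width: 0.0632
grip_force: 25.0
```

>>> move_arm([
  [1,0,0,0,0,0,0],
  [1,0,0,0,0,0,0],
  [1,0,0,0,0,0,0],
  [1,0,0,0,0,0,0],
  [1,0,0,-0.5,0,0,0],
  [1,0,0,-1.5,0,0,0],
  [1,0,0,-2,0,0,0],
  [1,0,0,-2,0,0,0],
  [1,0,0,-2,0,0,0],
])

```text
time_s: 21.9
ee_pos: [0.6315, 0.0298, 0.1937]
eef_rot: [-3.142, 0.0, -3.082]
force: [0.4, 0.5, -0.5]
grip_width: 0.0942
grip_force: 0.0
```

```bash
python3 m.py .630 .029 .081 .092 .08 183; python3 plan.py .500,-.374,.18,173
```

```text
n 6544 ctr 632.2 30.1 dim 103.3 64.0 ang 183.62 z 0.0856 px 288 354 154 255
now [0.6311 0.0298 0.1928] [ 1.7999e+02 -9.0000e-02 -1.7661e+02] q1,q6 [-0.01 -1.64] t 21.9 w 0.0942
now [0.6311 0.0298 0.1928] [ 1.7999e+02 -9.0000e-02 -1.7661e+02] q1,q6 [-0.01 -1.64] t 21.9 w 0.0942
(0.5, -0.374, 0.18, 173.0) shift [ 3.095 -7.907  0.259] rv [-0.    -0.002  0.181] q6~ -2.09 rows 8.5
```

>>> move_arm([
  [1,0.35,-0.9,0.1,0,0,0.02],
  [1,0.7,-1.8,0.26,0,0,0.04],
  [1,1.05,-2.7,0.26,0,0,0.06],
  [1,1.4,-3.6,0.26,0,0,0.08],
  [1,1.75,-4.5,0.26,0,0,0.1],
  [1,2.1,-5.4,0.26,0,0,0.12],
  [1,2.45,-6.3,0.26,0,0,0.14],
  [1,2.8,-7.2,0.26,0,0,0.16],
  [1,3.1,-7.91,0.26,0,0,0.181],
  [1,3.1,-7.91,0.26,0,0,0.181],
  [1,3.1,-7.91,0.26,0,0,0.181],
  [1,3.1,-7.91,0.26,0,0,0.181],
])

```text
time_s: 23.15
ee_pos: [0.5005, -0.3731, 0.1801]
eef_rot: [3.141, -0.001, 3.021]
force: [0.8, 0.9, 0.4]
grip_width: 0.0939
grip_force: 0.0
```

```bash
python3 m.py .500 -.374 .006 .016 .08 173 .0175
```

```text
n 4486 ctr 501.2 -374.0 dim 63.1 104.2 ang 171.8 z 0.0106 px 294 348 151 236
now [ 0.5007 -0.3729  0.1804] [ 1.7997e+02 -4.0000e-02  1.7312e+02] q1,q6 [-0.7  -2.15] t 23.2 w 0.0942
(0.5012119140625, -0.373971923828125, 0.0175, 171.80184173583984) shift [-0.015 -0.021  3.258] rv [ 0.001 -0.001  0.023] q6~ -2.07 rows 3.3
```

>>> move_arm([
  [1,-0.01,-0.02,1,0,0,0.02],
  [1,-0.01,-0.02,2,0,0,0.023],
  [1,-0.01,-0.02,2.8,0,0,0.023],
  [1,-0.01,-0.02,3.25,0,0,0.023],
  [1,-0.01,-0.02,3.25,0,0,0.023],
  [-1,-0.01,-0.02,3.25,0,0,0.023],
  [-1,-0.01,-0.02,3.25,0,0,0.023],
  [-1,-0.01,-0.02,3.25,0,0,0.023],
  [-1,-0.01,-0.02,3.25,0,0,0.023],
  [-1,-0.01,-0.02,3.25,0,0,0.023],
  [-1,-0.01,-0.02,3.25,0,0,0.023],
  [-1,-0.01,-0.02,3.25,0,0,0.023],
])

```text
time_s: 24.4
ee_pos: [0.5008, -0.3752, 0.0187]
eef_rot: [3.141, 0.0, 2.997]
force: [0.1, 2.7, 4.1]
grip_width: 0.0635
grip_force: 25.0
```

```bash
python3 plan.py .6315,.0288,.18,183.4
```

```text
now [ 0.5008 -0.3752  0.0187] [1.7999e+02 2.0000e-02 1.7170e+02] q1,q6 [-0.7  -2.13] t 24.4 w 0.0635
(0.6315, 0.0288, 0.18, 183.4) shift [-1.423  8.372 -3.224] rv [ 0.     0.    -0.204] q6~ -1.58 rows 9.1
```

>>> move_arm([
  [-1,0,0,-1,0,0,0],
  [-1,0,0,-2,0,0,0],
  [-1,-0.15,0.8,-3,0,0,-0.02],
  [-1,-0.3,1.7,-3.22,0,0,-0.04],
  [-1,-0.45,2.6,-3.22,0,0,-0.06],
  [-1,-0.6,3.5,-3.22,0,0,-0.08],
  [-1,-0.75,4.4,-3.22,0,0,-0.1],
  [-1,-0.9,5.3,-3.22,0,0,-0.13],
  [-1,-1.05,6.2,-3.22,0,0,-0.15],
  [-1,-1.2,7.1,-3.22,0,0,-0.18],
  [-1,-1.35,7.9,-3.22,0,0,-0.2],
  [-1,-1.42,8.37,-3.22,0,0,-0.204],
])

```text
time_s: 25.6
ee_pos: [0.6316, 0.0314, 0.1789]
eef_rot: [3.142, -0.001, -3.08]
force: [0.2, -0.8, -2.8]
grip_width: 0.0636
grip_force: 25.0
```

>>> move_arm([
  [-1,0,0,0,0,0,0],
  [-1,0,0,0,0,0,0],
  [-1,0,0,0,0,0,0],
])

```text
time_s: 25.9
ee_pos: [0.631, 0.0276, 0.1792]
eef_rot: [-3.141, -0.0, -3.083]
force: [-0.4, 0.3, -2.0]
grip_width: 0.0636
grip_force: 25.0
```

```bash
python3 plan.py .6315,.0288,.105,183.4
```

```text
now [0.631  0.0276 0.1792] [-1.7999e+02 -2.0000e-02 -1.7667e+02] q1,q6 [-0.01 -1.64] t 25.9 w 0.0636
(0.6315, 0.0288, 0.105, 183.4) shift [-0.011  0.024  1.485] rv [-0.    -0.    -0.001] q6~ -1.58 rows 1.5
```

>>> move_arm([
  [-1,-0.01,0.02,0.7,0,0,0],
  [-1,-0.01,0.02,1.2,0,0,0],
  [-1,-0.01,0.02,1.4,0,0,0],
  [-1,-0.01,0.02,1.47,0,0,0],
  [-1,-0.01,0.02,1.51,0,0,0],
  [-1,-0.01,0.02,1.51,0,0,0],
])

```text
time_s: 26.5
ee_pos: [0.6321, 0.0294, 0.105]
eef_rot: [-3.141, 0.001, -3.083]
force: [-0.8, 0.8, -1.4]
grip_width: 0.0634
grip_force: 25.0
```

>>> move_arm([
  [1,0,0,0,0,0,0],
  [1,0,0,0,0,0,0],
  [1,0,0,0,0,0,0],
  [1,0,0,0,0,0,0],
  [1,0,0,-0.5,0,0,0],
  [1,0,0,-1.5,0,0,0],
  [1,0,0,-2,0,0,0],
  [1,0,0,-2,0,0,0],
  [1,0,0,-2,0,0,0],
])

```text
time_s: 27.4
ee_pos: [0.6316, 0.0297, 0.2037]
eef_rot: [-3.142, 0.0, -3.082]
force: [-0.7, 0.8, -1.2]
grip_width: 0.094
grip_force: 0.0
```

```bash
python3 m.py .630 .029 .091 .102 .08 183
cat > s.py <<'E'
from h import *; import sys
rgb,d,K,T,o=shot("scene",sys.argv[1]); P=cloud(d,K,T)
for r in ctrl.tip_of("scene","weight_grip")[:2]: print(r["score"],r["point"],ray_z(r["point"],.041,K,T).round(3))
for r in ctrl.tip_of("scene","plate0_c")[:6]: print(r["score"],r["point"],ray_z(r["point"],.005,K,T).round(3))
E
python3 s.py scene1; python3 plan.py .408,-.25,.2,155
```

```text
n 6564 ctr 632.3 30.0 dim 103.2 64.2 ang 183.58 z 0.0956 px 288 354 154 255
now [0.6313 0.0297 0.2028] [ 1.7999e+02 -9.0000e-02 -1.7661e+02] q1,q6 [-0.01 -1.64] t 27.4 w 0.094
0.66 [295.4, 174.5] [ 0.408 -0.251  0.041]
0.65 [311.5, 256.4] [ 0.585 -0.008  0.005]
now [0.6313 0.0297 0.2025] [ 1.7999e+02 -1.3000e-01 -1.7661e+02] q1,q6 [-0.01 -1.64] t 27.6 w 0.0942
(0.408, -0.25, 0.2, 155.0) shift [ 4.789 -5.319  0.06 ] rv [-0.    -0.002  0.496] q6~ -1.68 rows 7.2
```

View pics/scene1.png

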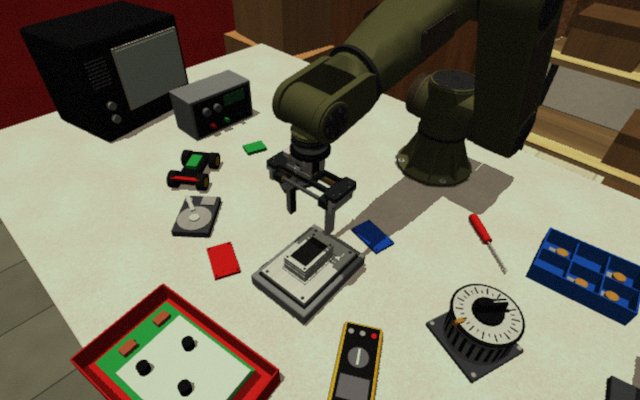

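The scene shows all four plates in a flush pile at (310,255), and no other bare plate left on the bench. The gripper hides the weight, so I'll measure it from above.

>>> move_arm([
  [1,0.6,-0.7,0,0,0,0.06],
  [1,1.2,-1.4,0,0,0,0.13],
  [1,1.8,-2.1,0,0,0,0.2],
  [1,2.4,-2.8,0,0,0,0.27],
  [1,3,-3.4,0,0,0,0.34],
  [1,3.6,-4,0,0,0,0.41],
  [1,4.2,-4.7,0,0,0,0.47],
  [1,4.8,-5.32,0,0,0,0.496],
  [1,4.8,-5.32,0,0,0,0.496],
  [1,4.8,-5.32,0,0,0,0.496],
  [1,4.8,-5.32,0,0,0,0.496],
])

```text
time_s: 28.7
ee_pos: [0.4083, -0.2494, 0.2036]
eef_rot: [3.141, -0.001, 2.706]
force: [0.7, 0.4, 0.3]
grip_width: 0.0941
grip_force: 0.0
```

```bash
python3 m.py .408 -.25 .010 .018 .08 155; python3 m.py .408 -.25 .040 .056 .08 155 .036
```

```text
n 2500 ctr 408.3 -249.9 dim 56.1 95.9 ang 155.05 z 0.0143 px 298 343 153 227
now [ 0.4085 -0.2492  0.2037] [ 1.7999e+02 -2.0000e-02  1.5506e+02] q1,q6 [-0.62 -1.76] t 28.8 w 0.0941
n 770 ctr 407.8 -249.5 dim 13.0 75.1 ang 155.15 z 0.048 px 315 326 163 227
now [ 0.4085 -0.2492  0.2037] [ 1.7999e+02 -2.0000e-02  1.5508e+02] q1,q6 [-0.62 -1.76] t 28.8 w 0.0933
(0.40778115844726565, -0.24945181274414063, 0.036, 155.1466064453125) shift [ 0.009 -0.011  3.354] rv [ 0.    -0.    -0.001] q6~ -1.69 rows 3.4
```

>>> move_arm([
  [1,0,-0.01,1,0,0,0],
  [1,0,-0.01,2,0,0,0],
  [1,0,-0.01,2.9,0,0,0],
  [1,0,-0.01,3.35,0,0,0],
  [1,0,-0.01,3.35,0,0,0],
  [-1,0,-0.01,3.35,0,0,0],
], grip_force=45)

```text
time_s: 29.4
ee_pos: [0.4083, -0.2503, 0.0371]
eef_rot: [3.142, 0.0, 2.706]
force: [0.4, 0.4, 0.5]
grip_width: 0.089
grip_force: 0.0
```

>>> move_arm([
  [-1,0,0,0,0,0,0],
  [-1,0,0,0,0,0,0],
  [-1,0,0,0,0,0,0],
  [-1,0,0,0,0,0,0],
  [-1,0,0,0,0,0,0],
  [-1,0,0,0,0,0,0],
  [-1,0,0,0,0,0,0],
  [-1,0,0,0,0,0,0],
  [-1,0,0,0,0,0,0],
  [-1,0,0,0,0,0,0],
  [-1,0,0,0,0,0,0],
  [-1,0,0,0,0,0,0],
])

```text
time_s: 30.6
ee_pos: [0.4076, -0.2505, 0.0364]
eef_rot: [3.141, -0.0, 2.705]
force: [0.1, 1.1, -1.8]
grip_width: 0.014
grip_force: 45.0
```

```bash
python3 plan.py .6315,.0293,.21,183.5
```

```text
now [ 0.4076 -0.2505  0.0364] [ 1.7999e+02 -1.0000e-02  1.5497e+02] q1,q6 [-0.63 -1.76] t 30.6 w 0.014
(0.6315, 0.0293, 0.21, 183.5) shift [-1.689  6.965 -3.472] rv [ 0.    -0.    -0.498] q6~ -1.59 rows 8.0
```

>>> move_arm([
  [-1,0,0,-0.8,0,0,0],
  [-1,0,0,-1.7,0,0,0],
  [-1,0,0,-2.6,0,0,0],
  [-1,-0.1,0.7,-3.4,0,0,-0.05],
  [-1,-0.3,1.5,-3.47,0,0,-0.11],
  [-1,-0.5,2.3,-3.47,0,0,-0.17],
  [-1,-0.7,3.1,-3.47,0,0,-0.23],
  [-1,-0.9,3.9,-3.47,0,0,-0.29],
  [-1,-1.1,4.7,-3.47,0,0,-0.35],
  [-1,-1.3,5.5,-3.47,0,0,-0.41],
  [-1,-1.5,6.3,-3.47,0,0,-0.46],
  [-1,-1.69,6.96,-3.47,0,0,-0.498],
])

```text
time_s: 31.8
ee_pos: [0.6319, 0.031, 0.2086]
eef_rot: [3.141, -0.002, -3.078]
force: [0.7, -0.4, -6.7]
grip_width: 0.0136
grip_force: 45.0
```

>>> move_arm([
  [-1,0,0,0,0,0,0],
  [-1,0,0,0,0,0,0],
  [-1,0,0,0,0,0,0],
  [-1,0,0,0,0,0,0],
])

```text
time_s: 32.2
ee_pos: [0.631, 0.0282, 0.2099]
eef_rot: [-3.142, -0.0, -3.082]
force: [0.7, -0.3, -6.3]
grip_width: 0.0136
grip_force: 45.0
```

```bash
python3 plan.py .6315,.0293,.132,183.5
```

```text
now [0.631  0.0282 0.2099] [-1.8000e+02 -2.0000e-02 -1.7657e+02] q1,q6 [-0.01 -1.64] t 32.2 w 0.0136
(0.6315, 0.0293, 0.132, 183.5) shift [-0.011  0.022  1.559] rv [-0.    -0.    -0.001] q6~ -1.59 rows 1.6
```

>>> move_arm([
  [-1,0,0.02,0.7,0,0,0],
  [-1,0,0.02,1.2,0,0,0],
  [-1,0,0.02,1.42,0,0,0],
  [-1,0,0.02,1.52,0,0,0],
  [-1,0,0.02,1.57,0,0,0],
  [-1,0,0.02,1.58,0,0,0],
  [-1,0,0.02,1.58,0,0,0],
])

```text
time_s: 32.9
ee_pos: [0.6318, 0.03, 0.132]
eef_rot: [-3.141, 0.002, -3.08]
force: [0.3, 0.4, -6.3]
grip_width: 0.0135
grip_force: 45.0
```

>>> move_arm([
  [-0.4,0,0,0,0,0,0],
  [-0.4,0,0,0,0,0,0],
  [-0.4,0,0,0,0,0,0],
  [-0.4,0,0,0,0,0,0],
  [-0.4,0,0,-0.5,0,0,0],
  [0,0,0,-1.3,0,0,0],
  [1,0,0,-2,0,0,0],
  [1,0,0,-2,0,0,0],
  [1,0,0,-2,0,0,0],
  [1,0,0,-2,0,0,0],
])

```text
time_s: 33.9
ee_pos: [0.6309, 0.03, 0.2296]
eef_rot: [3.141, -0.002, -3.08]
force: [-0.0, -0.1, -0.2]
grip_width: 0.0646
grip_force: 0.0
```

```bash
python3 m.py .630 .029 .104 .115 .08 183;python3 m.py .630 .029 .136 .150 .08 183;  python3 plan.py .502,.403,.25,140
```

```text
n 3693 ctr 632.5 30.6 dim 96.0 56.0 ang 183.55 z 0.1093 px 294 349 158 248
now [0.6309 0.03   0.2294] [ 1.7999e+02 -1.3000e-01 -1.7650e+02] q1,q6 [-0.01 -1.64] t 34.0 w 0.0687
n 1212 ctr 632.1 30.6 dim 75.5 14.0 ang 183.47 z 0.1429 px 314 329 172 251
now [0.631  0.03   0.2296] [ 1.7999e+02 -1.2000e-01 -1.7649e+02] q1,q6 [-0.01 -1.64] t 34.0 w 0.0726
now [0.631  0.03   0.2296] [ 1.7999e+02 -1.2000e-01 -1.7649e+02] q1,q6 [-0.01 -1.64] t 34.0 w 0.0726
(0.502, 0.403, 0.25, 140.0) shift [ 2.12   7.603 -0.403] rv [-0.001 -0.002  0.759] q6~ -0.2 rows 7.9
```

>>> move_arm([
  [1,0.2,0.8,-0.4,0,0,0.08],
  [1,0.45,1.6,-0.4,0,0,0.16],
  [1,0.7,2.4,-0.4,0,0,0.25],
  [1,0.95,3.3,-0.4,0,0,0.34],
  [1,1.2,4.2,-0.4,0,0,0.43],
  [1,1.45,5.1,-0.4,0,0,0.52],
  [1,1.7,6,-0.4,0,0,0.61],
  [1,1.95,6.9,-0.4,0,0,0.7],
  [1,2.12,7.6,-0.4,0,0,0.762],
  [1,2.12,7.6,-0.4,0,0,0.762],
  [1,2.12,7.6,-0.4,0,0,0.762],
  [1,2.12,7.6,-0.4,0,0,0.762],
])

```text
time_s: 35.2
ee_pos: [0.5027, 0.4019, 0.2505]
eef_rot: [-3.141, -0.0, 2.441]
force: [0.0, 0.7, 0.3]
grip_width: 0.0938
grip_force: 0.0
```

```bash
python3 m.py .502 .403 .130 .150 .06 140 .134
```

```text
n 802 ctr 501.9 403.5 dim 14.0 57.2 ang 137.47 z 0.1422 px 314 329 175 232
now [0.5029 0.4018 0.2507] [-179.97    0.    139.8 ] q1,q6 [ 0.62 -0.25] t 35.2 w 0.0942
(0.5018529357910156, 0.4034913635253906, 0.134, 137.47074127197266) shift [0.038 0.014 2.334] rv [-0.     0.     0.041] q6~ -0.15 rows 2.3
```

>>> move_arm([
  [0.2,0.03,0.01,0.8,0,0,0.02],
  [0.2,0.03,0.01,1.6,0,0,0.02],
  [0.2,0.03,0.01,2.1,0,0,0.02],
  [0.2,0.03,0.01,2.33,0,0,0.02],
  [-1,0.03,0.01,2.33,0,0,0.02],
  [-1,0.03,0.01,2.33,0,0,0.02],
  [-1,0.03,0.01,2.33,0,0,0.02],
  [-1,0.03,0.01,2.33,0,0,0.02],
  [-1,0.03,0.01,2.33,0,0,0.02],
  [-1,0.03,0.01,2.33,0,0,0.02],
  [-1,0.03,0.01,2.33,0,0,0.02],
  [-1,0.03,0.01,2.33,0,0,0.02],
], grip_force=15)

```text
time_s: 36.45
ee_pos: [0.501, 0.4035, 0.1348]
eef_rot: [-3.139, -0.0, 2.421]
force: [-6.4, -7.2, 6.7]
grip_width: 0.0143
grip_force: 15.0
```

>>> move_arm([
  [-1,0,0,0,0,0,0],
  [-1,0,0,0,0,0,0.13],
  [-1,0,0,0,0,0,0.27],
  [-1,0,0,0,0,0,0.41],
  [-1,0,0,0,0,0,0.55],
  [-1,0,0,0,0,0,0.69],
  [-1,0,0,0,0,0,0.83],
  [-1,0,0,0,0,0,0.97],
  [-1,0,0,0,0,0,1.11],
  [-1,0,0,0,0,0,1.25],
  [-1,0,0,0,0,0,1.39],
  [-1,0,0,0,0,0,1.5],
])

```text
time_s: 37.65
ee_pos: [0.5017, 0.4035, 0.1348]
eef_rot: [3.141, 0.001, 0.915]
force: [-0.6, -6.3, 3.7]
grip_width: 0.0137
grip_force: 15.0
```

>>> move_arm([
  [-1,0,0,0,0,0,0],
  [1,0,0,0,0,0,0],
  [1,0,0,0,0,0,0],
  [1,0,0,0,0,0,0],
  [1,0,0,0,0,0,0],
  [1,0,0,-1,0,0,0],
  [1,0,0,-2,0,0,0],
  [1,0,0,-2.4,0,0,0],
  [1,0,0,-2.4,0,0,0],
])

```text
time_s: 38.55
ee_pos: [0.5022, 0.4048, 0.2583]
eef_rot: [3.14, -0.006, 0.921]
force: [0.3, -0.5, -0.5]
grip_width: 0.0744
grip_force: 0.0
```

```bash
python3 m.py .502 .403 .130 .150 .06 50;python3 plan.py .502,.403,.25,141  .502,.403,.25,230
```

```text
n 788 ctr 501.9 403.1 dim 57.6 13.6 ang 52.48 z 0.1421 px 315 328 178 234
now [0.5017 0.4044 0.2554] [ 1.7997e+02 -1.2000e-01  5.2760e+01] q1,q6 [0.62 1.27] t 38.6 w 0.0785
now [0.5017 0.4044 0.2554] [ 1.7997e+02 -1.2000e-01  5.2760e+01] q1,q6 [0.62 1.27] t 38.6 w 0.0785
(0.502, 0.403, 0.25, 141.0) shift [-0.019  0.022  0.107] rv [ 2.00e-03 -1.00e-03 -1.54e+00] q6~ -0.21 rows 10.3
(0.502, 0.403, 0.25, 230.0) shift [-0.019  0.022  0.107] rv [ 3.000e-03  1.000e-03 -3.093e+00] q6~ -1.77 rows 20.6
```

>>> move_arm([
  [1,0,0,0,0,0,-0.15],
  [1,0,0,0,0,0,-0.3],
  [1,0,0,0,0,0,-0.45],
  [1,0,0,0,0,0,-0.6],
  [1,0,0,0,0,0,-0.75],
  [1,0,0,0,0,0,-0.9],
  [1,0,0,0,0,0,-1.05],
  [1,0,0,0,0,0,-1.2],
  [1,0,0,0,0,0,-1.35],
  [1,0,0,0,0,0,-1.5],
  [1,0,0,0,0,0,-1.57],
  [1,0,0,0,0,0,-1.57],
])

```text
time_s: 39.8
ee_pos: [0.5011, 0.404, 0.2524]
eef_rot: [-3.139, -0.001, 2.492]
force: [-0.1, -0.8, -0.6]
grip_width: 0.0942
grip_force: 0.0
```

>>> move_arm([
  [1,0,0,0,0,0,-0.15],
  [1,0,0,0,0,0,-0.3],
  [1,0,0,0,0,0,-0.45],
  [1,0,0,0,0,0,-0.6],
  [1,0,0,0,0,0,-0.75],
  [1,0,0,0,0,0,-0.9],
  [1,0,0,0,0,0,-1.05],
  [1,0,0,0,0,0,-1.2],
  [1,0,0,0,0,0,-1.35],
  [1,0,0,0,0,0,-1.5],
  [1,0,0,0,0,0,-1.57],
  [1,0,0,0,0,0,-1.57],
])

```text
time_s: 41.0
ee_pos: [0.5013, 0.4041, 0.2532]
eef_rot: [3.141, -0.002, -2.224]
force: [0.5, 0.3, 0.0]
grip_width: 0.094
grip_force: 0.0
```

```bash
python3 plan.py .5017,.4032,.134,232.5; python3 m.py .502 .403 .130 .150 .06 230
```

```text
now [0.5013 0.4041 0.2532] [ 1.7997e+02 -1.0000e-01 -1.2740e+02] q1,q6 [ 0.62 -1.87] t 41.0 w 0.094
(0.5017, 0.4032, 0.134, 232.5) shift [ 0.005 -0.018  2.384] rv [ 0.001 -0.002  0.002] q6~ -1.81 rows 2.4
n 789 ctr 501.4 403.2 dim 56.8 13.8 ang 232.18 z 0.1421 px 314 328 176 232
now [0.5013 0.4041 0.2534] [ 1.7997e+02 -8.0000e-02 -1.2754e+02] q1,q6 [ 0.62 -1.86] t 41.0 w 0.0939
```

>>> move_arm([
  [0.2,0,-0.02,0.8,0,0,0],
  [0.2,0,-0.02,1.6,0,0,0],
  [0.2,0,-0.02,2.1,0,0,0],
  [0.2,0,-0.02,2.37,0,0,0],
  [-1,0,-0.02,2.37,0,0,0],
  [-1,0,-0.02,2.37,0,0,0],
  [-1,0,-0.02,2.37,0,0,0],
  [-1,0,-0.02,2.37,0,0,0],
  [-1,0,-0.02,2.37,0,0,0],
  [-1,0,-0.02,2.37,0,0,0],
  [-1,0,-0.02,2.37,0,0,0],
  [-1,0,-0.02,2.37,0,0,0],
])

```text
time_s: 42.25
ee_pos: [0.5021, 0.4039, 0.1363]
eef_rot: [3.141, 0.0, -2.222]
force: [-3.4, 0.4, 3.2]
grip_width: 0.0138
grip_force: 15.0
```

>>> move_arm([
  [-1,0,0,0,0,0,0],
  [-1,0,0,0,0,0,0.13],
  [-1,0,0,0,0,0,0.27],
  [-1,0,0,0,0,0,0.41],
  [-1,0,0,0,0,0,0.55],
  [-1,0,0,0,0,0,0.69],
  [-1,0,0,0,0,0,0.83],
  [-1,0,0,0,0,0,0.97],
  [-1,0,0,0,0,0,1.11],
  [-1,0,0,0,0,0,1.25],
  [-1,0,0,0,0,0,1.35],
  [-1,0,0,0,0,0,1.41],
])

```text
time_s: 43.45
ee_pos: [0.5024, 0.4025, 0.1362]
eef_rot: [-3.14, 0.001, 2.647]
force: [-4.2, -8.3, 7.3]
grip_width: 0.0135
grip_force: 15.0
```

>>> move_arm([
  [-1,0,0,0,0,0,0],
  [1,0,0,0,0,0,0],
  [1,0,0,0,0,0,0],
  [1,0,0,0,0,0,0],
  [1,0,0,0,0,0,0],
  [1,0,0,-1,0,0,0],
  [1,0,0,-2,0,0,0],
  [1,0,0,-3.2,0,0,0],
  [1,0,0,-3.2,0,0,0],
  [1,0,0,-3.2,0,0,0],
])

```text
time_s: 44.45
ee_pos: [0.5026, 0.4039, 0.2977]
eef_rot: [3.139, 0.002, 2.651]
force: [0.6, -1.0, -1.2]
grip_width: 0.0824
grip_force: 0.0
```

```bash
python3 k.py k3;  python3 m.py .502 .403 .130 .150 .06 150
```

```text
612 z 0.14219022374684104
bar ((502.1095886230469, 403.4367980957031), (13.782299041748047, 57.8111457824707), 61.560611724853516)
knob_grip 0.79 [320. 198.] [0.5039 0.4027 0.142 ]
pointer 0.84 [319. 225.] [0.5417 0.3802 0.106 ]
marker_tip 0.61 [318. 230.] [0.5465 0.3766 0.108 ]
now [0.502  0.4034 0.2936] [-1.7982e+02 -8.0000e-02  1.5188e+02] q1,q6 [ 0.62 -0.46] t 44.6 w 0.0935
(0.502, 0.402, 0.2, 48) shift [-0.016 -0.019  1.873] rv [-0.004  0.002  1.813] q6~ 1.41 rows 12.1
(0.502, 0.402, 0.134, 48) shift [-0.018 -0.015  3.193] rv [-0.004  0.002  1.813] q6~ 1.41 rows 12.1
n 596 ctr 501.7 403.8 dim 12.8 56.8 ang 152.02 z 0.1423 px 316 327 172 221
now [0.502  0.4034 0.2939] [-1.7984e+02 -8.0000e-02  1.5188e+02] q1,q6 [ 0.62 -0.46] t 44.7 w 0.0938
```

View pics/k3_top.png

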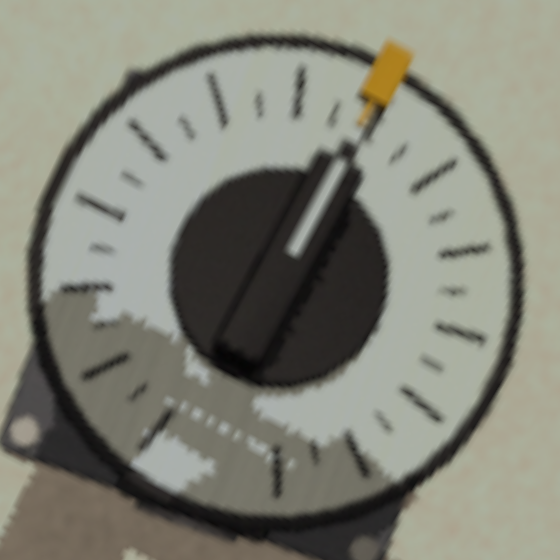

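The pointer tip (348,148) and the clip tip (362,122) lie on one radius, at about 28°. Before handing in, I'll check the pile.

```bash
cat > f.py <<'E'
from h import *
for c in ("scene","side"):
    rgb,d,K,T,o=shot(c,"end_"+c); P=cloud(d,K,T)
    for lo,hi in((.104,.115),(.136,.15)):
        m=(d>0)&(P[...,2]>lo)&(P[...,2]<hi)&(np.hypot(P[...,0]-.631,P[...,1]-.03)<.1); q=P[m]
        print(c,len(q),cv2.minAreaRect((q[:,:2]*1000).astype(np.float32)))
print(ctrl.get_obs()["force"].round(2))
E
python3 f.py
```

```text
scene 550 ((632.9807739257812, 28.749286651611328), (95.38555908203125, 56.65617752075195), 3.2370166778564453)
scene 189 ((633.8809204101562, 28.321002960205078), (77.13032531738281, 15.377462387084961), 3.624079465866089)
side 345 ((622.4550170898438, 31.407711029052734), (81.23666381835938, 57.167816162109375), 4.51291036605835)
side 121 ((625.9615478515625, 31.73641014099121), (66.46900939941406, 16.8980712890625), 4.938563823699951)
[ 0.17  0.13 -0.17]
```

View pics/end_scene.png

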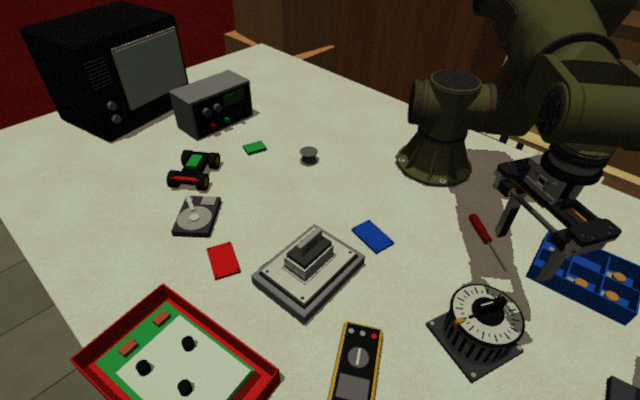

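The final view shows the pile with the weight square on the platen at (310,255). The bystanders are where they started and the gripper is clear, so I'll hand in.

```bash
python3 -c "
from station import ctrl
print(ctrl.hand_in())"
```

```text
the job is handed in; nothing more can be done
None
```

The job is handed in (no verdict came back): the knob went to zero first, the four plates are piled flush on the platen with the weight square on top, and the knob is now at the brass clip with nothing else moved.

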